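Free the ratchet pawl with a rod and let the load arm down

ROBOT

A 6-joint arm with a two-finger parallel gripper is mounted at the origin on the work surface. World frame = base frame: x ahead of the robot, y to its left, z up, the work surface at z = 0. Lengths are in mm, angles in degrees, forces in N, time in s.
With the tool pointing down it reaches from about 300 to 850 mm from the base axis. Payload 4.2 kg.
Tool frame: the origin (TCP) lies on the centre line of the jaws, within the pads' length; the fingertips stand 8 mm ahead of it and the grasp point (between the pads) lies 11 mm behind it; z points along the fingers, y is the line along which they close (so a half turn about z gives the same grasp; the last joint's range is limited). The gripper opens to 91 mm and grips with 3 to 60 N. Pads are 32 mm wide; open, the fingers measure 118 mm over their backs; the gripper's body (76 mm by 178 mm) begins 60 mm behind the grasp point.
Start: joints at [-73.453, 18.312, 89.639, -0, 72.044, -1.146], TCP at [174.754, -547.817, 221.976] pointing down, gripper open.
Joint ranges: [-177.97, 177.97], [-48.28, 115.42], [12.27, 149.76], [-77.06, 257.06], [2.81, 150.46], [-146.56, 146.56]. Speed limits (degrees/s): [147.25, 147.25, 180, 180, 180, 180].

INTERFACE

Orientations are given as [roll, pitch, yaw] about the fixed x, y, z axes, in that order (R = Rz(yaw) Ry(pitch) Rx(roll)).
In Python, from workcell import telemetry, eyes, ticket gives the robot as it stands. The module is installed in compiled form; this text tells all that it offers.
- The arm moves only by the shell command python3 -m crank 'ROWS' [OPENING] [FORCE]. ROWS is JSON, a list of rows, each an object of numbers: "dx", "dy", "dz": the shift along the world's x, y, z normalised to -1 to 1, where 1 is 80 cm; "yaw": the turn about the world's z normalised to -1 to 1, where 1 is 5 degrees. A call has 1 to 10 rows; each row shifts and turns the commanded pose from where the row before left it; what a row does not reach is not made up. A row lasts 1/8 s, in which the tool goes at most 62.5 mm and 10.7 degrees, less where a joint would pass 70% of its speed; a pose out of reach is approached as far as the arm can. A call with a number of a shift or a turn outside -1 to 1 is refused whole. A call with a gripper value outside its range is refused whole. OPENING is the opening, from 0 (shut) to 1 (fully open), set as the call begins (- or left out, the last holds). The fingers move at their own pace and stop on an object; FORCE is the grip in N (left out, the last holds). Time passes only in rows, so rows that do not move let the fingers close. It gives the time, the measured TCP pose, the force, the opening and the grip force at its end, in the units of the state.
- telemetry.state(): the state, without advancing time (a new reading comes with each control period).
- eyes.grab_frame(name): name is "side" or "top"; returns the picture (480x640x3 uint8, red, green, blue); there is no depth.
- eyes.calibration(name): a dict with "camera_matrix" (3x3 intrinsics, pixels), "k1" (the pictures are not rectified: a ray, as slopes to the right and down, at radius r is drawn at 1 + k1 r^2 times it, then the intrinsics apply), "world_from_camera" (4x4, takes a point from camera to world coordinates). Camera axes: x right, y down, z forward; pixel columns grow to the right and rows downward; lengths in mm; the calibration is good to about 2 mm. A picture is of the moment at which its call begins. calibration takes no time and is no camera call.
- ticket.job_done(): hands the job in; it is judged then, once.
The state is a dict: "time_s": time; "qpos": joint angles; "qvel": joint speeds; "effort": joint torques, N m; "ee_pos": TCP position; "ee_rot": TCP orientation; "force": force on the tool from outside, world axes, zero at the start; "torque": the same for the moment, N m; "gripper_width": finger opening in mm; "gripper_force": force on a finger pad.
Only numpy, scipy, OpenCV 4.12 (cv2) and the standard library are available. Lean on these libraries where they do the work, as an engineer would, in place of code of your own. Each camera call takes 0.05 s, during which the arm holds its last target. There are 200 camera calls.

TASK

Take the release rod from its rest, slip its steel end under the lift tab of the ratchet pawl and gently lift the pawl clear of the teeth, pressing with no more than 8 N. Hold it up with the rod until the load arm has sunk all the way onto its rest post, then let the pawl drop back into the teeth and lay the rod back in its rest the way it lay. Touch the pawl only with the rod, do not push the load arm or the wheel, and leave the other things alone.

Things in the scene. Friction and masses are not known exactly. Their poses are not given: they have to be found in the camera images.
- stand: Bolted-down aluminium shaft test stand, base 210 x 250 x 12 mm. Origin: on the table straight below the shaft; z up. Shaft along the stand's y, 110 mm up. From -y to +y: steel ratchet wheel (91 mm across, 12 thick, mid-plane y = -50 mm; its -y side is free), bearing block, load arm, second block, grey bracket with black motor.
- load_arm (a joint): Angle of the load arm: bar on the shaft, pointing to stand -x, round steel weights (54 mm) on its end, 120 mm from the shaft. 0 = level on its rest post (down), positive = raised. It sinks by itself at about 0.15 to 0.5 rad/s unless the pawl is in the wheel's teeth (one every 0.314 rad); at the start it hangs on a tooth at about 0.87.
- weight (a point): Centre of the weights on the end of the load arm.
- pawl (a joint): Angle of the pawl, a dark steel bar 118 mm long hinged at stand x = -52 mm, 165 mm up, over the wheel top towards stand +x, nose in the teeth. 0 = down, positive = +x end lifted. Clear of the teeth above about 0.125, hard stop at 0.14 (14 to 16 mm of lift at its tab). A light spring drops it into the teeth. Lifting takes 1 to 5 N at the tab, most before it is clear; at the stop the force climbs steeply.
- rod: Release rod, 80 g: square aluminium handle 14 x 14 x 95 mm, then a round steel shaft 8 mm thick, 75 mm long. Origin: on its axis in the handle, 75 mm from the handle's free end, 95 mm behind the shaft's tip, at the balance point; x along the rod to the tip, z up as it lies in its rest.
- rod_tip (a point): End of the rod's round shaft, 95 mm along +x from the rod's origin.
- rest: Fixed grey plastic rod rest: base 160 x 60 x 6 mm, two notched saddles 12 mm thick at x = -60 mm (under the handle) and x = 62 mm (under the shaft); notches open upward, 26 mm wide, walls 16 mm high. Origin: centre of underside. The lying rod's origin is 45 mm above it, tip to +x. Between the saddles the handle is free to grasp from above, sides facing +-y.
- spool: White spool of wire, 64 mm diameter, 52 mm high; bystander. Origin: centre of underside.
- tape: Roll of tape, 90 mm diameter, 18 mm high; bystander. Origin: centre of underside.
- t_key: T-handled hex key lying flat: grip 100 mm long, 20 mm thick, blade 100 mm; bystander. Origin: under the middle of the grip.
- pawl_end (a point): Underside of the pawl bar at its +x end, 160 mm above the table (pawl down) at stand x = 58, y = -50 mm. Below hangs the lift tab, a level steel plate 30 (x) by 34 (y), 5 thick, middle at stand x = 58, y = -61 mm, on an adjusting screw with a brass knob: its underside is 5 to 27 mm below this point, different each time and not measured. Free space below it to the base plate.
Things that resemble listed ones, but are neither listed nor needed, are in the scene too. Several things have the shape of the rod; the one meant has the colours described above. There is more than one size of the rest; the job needs the larger.

How it is judged (in metres and radians):
On the way, in this order (a step that is already met when the one before it is completed fails the run):
1. the pawl is lifted clear of the teeth by the rod (value of joint pawl above 0.11 rad and contact force between rod and pawl above 0.3 N and value of joint load_arm above 0.2 rad), for 0.1 s.
2. the load arm has sunk onto its rest while the rod still holds the pawl up (value of joint load_arm below 0.03 rad and contact force between rod and pawl above 0.3 N and value of joint pawl above 0.06 rad), for 0.1 s.
3. the pawl is back in the teeth and the rod away from it (value of joint pawl below 0.03 rad and contact force between rod and pawl below 0.1 N), for 0.1 s.
At the end, for the whole second after the job is handed in: Load arm down and pawl back in the teeth (each below 0.03 rad); rod at rest in both saddles, tip the same way as before: origin within 25 mm along, 12 mm across and 38 to 51 mm above the rest's underside, tip within 16 mm of its centre line and beyond x = 60 mm (value of joint each of load_arm, pawl below 0.03 rad and x of rod in the frame of rest between -0.025 and 0.025 m and y of rod in the frame of rest between -0.012 and 0.012 m and z of rod in the frame of rest between 0.038 and 0.051 m and y of rod_tip in the frame of rest between -0.016 and 0.016 m and x of rod_tip in the frame of rest above 0.06 m and linear speed of rod below 0.02 m/s); the robot touches nothing.
It fails at once if the rod presses the pawl with more than 8 N (contact force between rod and pawl above 8 N).
It fails at once if the robot itself (not the rod) touches the pawl or the load arm with its wheel and weights (contact force between any of the fingers, the arm and pawl above 1 N or contact force between any of the fingers, the arm and load_arm above 1 N).
It fails at once if the rod pushes on the load arm, its weights or the wheel (contact force between rod and load_arm above 3 N).
It fails at once if a bystander is moved (distance of any of spool, tape, t_key from where it was at the start of the episode above 0.02 m).
It also fails if it takes over 72 s, if anything falls off the work surface, if the arm or the gripper's body presses on something with over 40 N, if the wrist force passes 120 N, or if a joint passes its speed limit or range.

## Working session

There is one attempt and no reset: what is moved stays moved. The work goes in short steps, Python scripts to look and compute and a shell command to move; the robot and the scene stay as the last step left them, time stands still between calls to the robot, and variables do not carry over. Pictures are saved under pics/ and viewed, at most 10 in all, crops included, and the job is handed in when it is done.

```bash
mkdir -p pics; python3 - <<'E'
from workcell import telemetry, eyes
import cv2
for n in ("side","top"):
    cv2.imwrite(f"pics/{n}0.png",eyes.grab_frame(n)[:,:,::-1]); c=eyes.calibration(n)
    print(n,c)
print(telemetry.state())
E
```

```text
side {'camera_matrix': array([[614.78831208,   0.        , 325.09991849],
       [  0.        , 614.78831208, 239.62883052],
       [  0.        ,   0.        ,   1.        ]]), 'k1': -0.09944503699326755, 'world_from_camera': array([[-9.98882797e-01, -1.93515554e-02,  4.31123487e-02,
         4.17842548e+02],
       [-4.49417744e-02,  6.71026451e-01, -7.40070090e-01,
         7.92376131e+02],
       [-1.46080191e-02, -7.41180827e-01, -6.71146472e-01,
         9.05333097e+02],
       [ 0.00000000e+00,  0.00000000e+00,  0.00000000e+00,
         1.00000000e+00]])}
top {'camera_matrix': array([[439.51758804,   0.        , 318.69565148],
       [  0.        , 439.51758804, 247.38630323],
       [  0.        ,   0.        ,   1.        ]]), 'k1': 0.014861298617981937, 'world_from_camera': array([[ 2.62574888e-02, -9.94398035e-01,  1.02386971e-01,
         4.08313113e+02],
       [-9.99655162e-01, -2.60866843e-02,  3.00708776e-03,
        -1.11489874e+02],
       [-3.19305576e-04, -1.02430622e-01, -9.94740100e-01,
         9.31889402e+02],
       [ 0.00000000e+00,  0.00000000e+00,  0.00000000e+00,
         1.00000000e+00]])}
{'time_s': 0.1, 'qpos': array([-7.34529180e+01,  1.83485502e+01,  8.96980763e+01, -1.44505095e-03,
        7.20443091e+01, -1.14499680e+00]), 'qvel': array([ 0.00924923, -0.05215148, -0.20471206,  0.06594257, -0.0252072 ,
       -0.0073229 ]), 'effort': array([-1.44338405e-04, -4.13331449e+01, -2.32510847e+01,  7.28241820e-02,
        4.21863911e-02, -5.81890777e-05]), 'ee_pos': array([ 174.62295836, -547.39209099,  221.20768833]), 'ee_rot': array([-1.79909055e+02, -4.43445758e-04,  1.76925250e+01]), 'force': array([ 0.04004456, -0.23030348, -1.21502516]), 'torque': array([-0.00026962, -0.00167124,  0.0070857 ]), 'gripper_force': 0.0, 'gripper_width': 91.3483947408611}
```

View pics/side0.png

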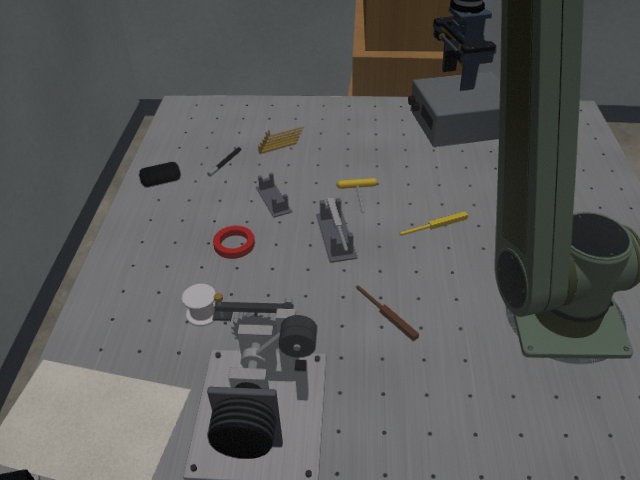

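View pics/top0.png

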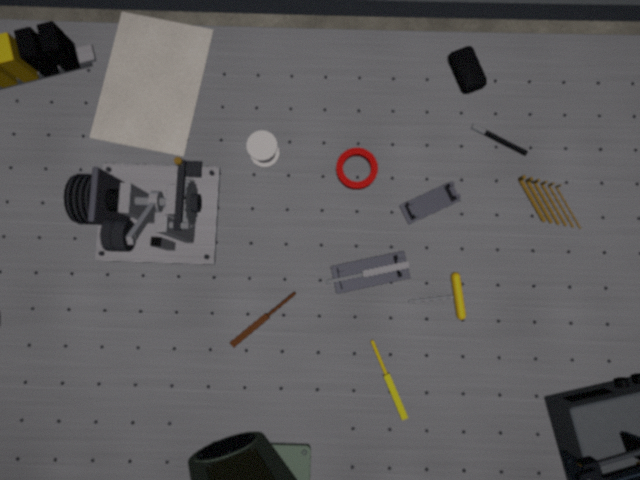

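The side and top views show the stand at top (157,213), with its wheel on the right and pawl knob at (178,160). Candidates with the rod's shape in the top view:
- brown/grey tool at (263,320)
- yellow tool at (390,380)
- black tool at (500,142)
- aluminium one at (370,272), lying in the larger rest

The last fits the description (aluminium handle, steel shaft, larger of the two rests; the smaller rest at (430,202) is empty). Next is one enlarged crop to confirm it.

```bash
cat > h.py <<'E'
import numpy as np, cv2
from workcell import telemetry, eyes
def ray(n,px):
    c=eyes.calibration(n); K=c["camera_matrix"]; T=c["world_from_camera"]
    p=cv2.undistortPoints(np.array(px,float).reshape(-1,1,2),K,np.array([c["k1"],0,0,0.]))[:,0]
    return T[:3,3], np.c_[p,np.ones(len(p))]@T[:3,:3].T
def onz(n,px,z):
    o,d=ray(n,px); return o+d*((z-o[2])/d[:,2])[:,None]
def proj(n,P):
    c=eyes.calibration(n); T=np.linalg.inv(c["world_from_camera"])
    return cv2.projectPoints(np.array(P,float).reshape(-1,1,3),cv2.Rodrigues(T[:3,:3])[0],T[:3,3],c["camera_matrix"],np.array([c["k1"],0,0,0.]))[0][:,0]
E
python3 - <<'E'
import cv2,numpy as np
t=cv2.imread("pics/top0.png"); s=cv2.imread("pics/side0.png")
z=lambda i,x,y,w,h,f: cv2.resize(i[y:y+h,x:x+w],None,fx=f,fy=f,interpolation=cv2.INTER_CUBIC)
a=z(t,90,150,100*4//3,75*4//3,4)[:,:]   # placeholder size
a=z(t,90,150,133,120,3); b=z(t,320,240,100,60,4); 
out=np.zeros((600,800,3),np.uint8)
out[:360,:399]=a; out[360:600,:400]=b
c=z(s,190,280,133,120,3); out[:360,400:799]=c
d=z(s,305,185,65,80,3); out[360:600,400:595]=d
cv2.imwrite("pics/crop1.png",out)
E
```

```text
(no output)
```

View pics/crop1.png

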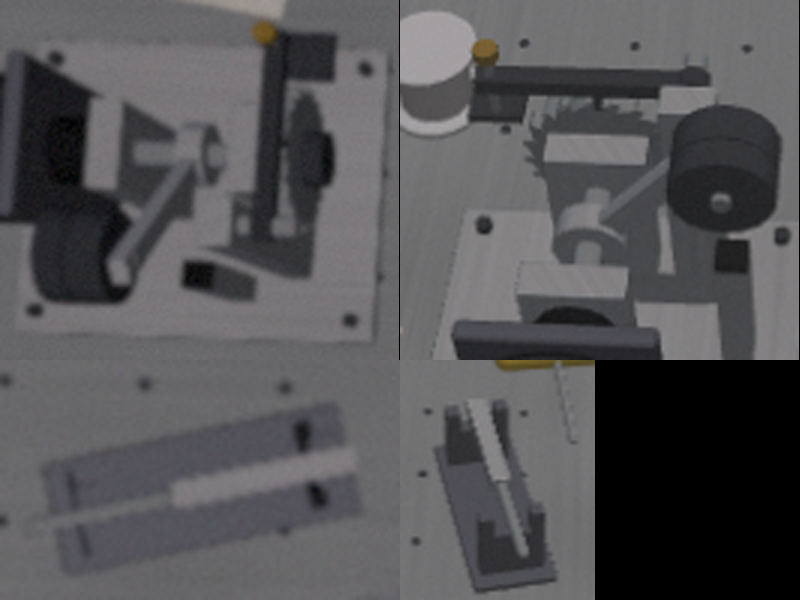

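The crop confirms the aluminium handle with its round steel shaft in the larger rest: tip at top (327.5,281), handle from (364,273) to (409,265). The stand bolts and the dark lift tab, at about (194,169), are clear too.

```bash
python3 - <<'E'
from h import *
np.set_printoptions(precision=1,suppress=True)
b=onz("top",[(108.7,169.3),(211.7,172.7),(206.7,256.7),(101.7,253.3)],15); print("bolts",b)
print("centre",b.mean(0)); 
for i,j in((0,1),(3,2),(2,1),(3,0)): d=b[j]-b[i]; print(np.linalg.norm(d),np.degrees(np.arctan2(d[1],d[0])))
r=onz("top",[(330.5,266.25),(404.5,250.5),(410,277.5),(337.5,293.25)],6); print("rest",r.mean(0))
for i,j in((1,0),(2,3),(3,0)): d=r[j]-r[i]; print(np.linalg.norm(d),np.degrees(np.arctan2(d[1],d[0])))
q=onz("top",[(408.75,265),(363.75,273),(327.5,281.25)],48);print("rod",q); d=q[2]-q[0];print(np.linalg.norm(d),np.degrees(np.arctan2(d[1],d[0])))
# side: rod tip and handle end, bolts
print("side tip",onz("side",[(305+122/3,185+190/3),(305+77/3,185+45/3)],48))
print("side bolts",onz("side",[(190+83/3,280+225/3),(190+382/3,280+236/3)],15))
for z in(140,150):print("tab",onz("top",[(186.7,161),(201.7,161),(201.7,176.7),(187,176.7)],z).mean(0), onz("side",[(190+(470-400)/3,280+118/3),(190+(523-400)/3,280+122/3)],z-5))
E
```

```text
bolts [[658.  342.4  15. ]
 [656.7 123.5  15. ]
 [477.  124.8  15. ]
 [478.4 343.7  15. ]]
centre [567.5 233.6  15. ]
218.94062419674404 -90.33093906823667
218.8523179547959 -90.37414747156413
179.7386005016172 -0.4261994059837888
179.57343257334338 -0.3980916191590635
rest [ 454.8 -219.4    6. ]
160.09112707609378 103.5306993503575
155.98838698941907 103.70552305878084
58.431797880239166 15.876983539452727
rod [[ 468.4 -290.9   48. ]
 [ 449.9 -200.7   48. ]
 [ 431.5 -128.3   48. ]]
166.75297204507166 102.79405638007435
side tip [[ 429.7 -127.7   48. ]
 [ 466.4 -285.3   48. ]]
side bolts [[654.8 125.8  15. ]
 [474.7 127.   15. ]]
tab [629.2 123.9 140. ] [[642.5 143.5 135. ]
 [612.8 145.2 135. ]]
tab [626.4 120.9 150. ] [[639.6 151.9 145. ]
 [610.2 153.6 145. ]]
```

```bash
R='x'; python3 -m crank '[{"dx":0.0204,"dy":0.0241,"yaw":1},{"dx":0.0204,"dy":0.0241,"yaw":1},{"dx":0.0204,"dy":0.0241,"yaw":1},{"dx":0.0204,"dy":0.0241,"yaw":1},{"dx":0.0204,"dy":0.0241,"yaw":1},{"dx":0.0204,"dy":0.0241,"yaw":1},{"dx":0.0204,"dy":0.0241,"yaw":1},{"dx":0.0204,"dy":0.0241,"yaw":1},{"dx":0.0204,"dy":0.0241,"yaw":1},{"dx":0.0204,"dy":0.0241,"yaw":1}]' 1 40
python3 -m crank '[{"dx":0.0204,"dy":0.0241,"yaw":1},{"dx":0.0204,"dy":0.0241,"yaw":1},{"dx":0.0204,"dy":0.0241,"yaw":1},{"dx":0.0204,"dy":0.0241,"yaw":1},{"dx":0.0204,"dy":0.0241,"yaw":1},{"dx":0.0204,"dy":0.0241,"yaw":1},{"dx":0.0204,"dy":0.0241,"yaw":1},{"dz":-0.03},{"dz":-0.03},{"dz":-0.03}]'
python3 -m crank '[{},{}]'
python3 - <<'E'
from h import *
cv2.imwrite("pics/s1.png",cv2.resize(eyes.grab_frame("side")[100:340,180:500,::-1],None,fx=2.5,fy=2.5))
E
```

```text
validation failed for argument at $[0]...
validation failed for argument at $[0]...
validation failed for argument at $[0]...
```

View pics/s1.png

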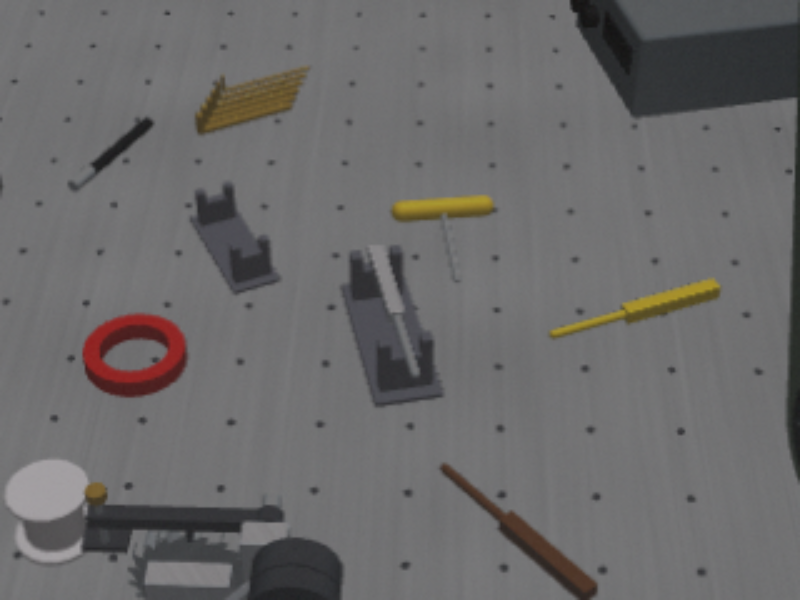

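The picture shows the scene unchanged: the moves were refused. Probably each row needs all four keys.

```bash
python3 -m crank '[{"dx":0.0204,"dy":0.0241,"dz":0,"yaw":1},{"dx":0.0204,"dy":0.0241,"dz":0,"yaw":1},{"dx":0.0204,"dy":0.0241,"dz":0,"yaw":1},{"dx":0.0204,"dy":0.0241,"dz":0,"yaw":1},{"dx":0.0204,"dy":0.0241,"dz":0,"yaw":1},{"dx":0.0204,"dy":0.0241,"dz":0,"yaw":1},{"dx":0.0204,"dy":0.0241,"dz":0,"yaw":1},{"dx":0.0204,"dy":0.0241,"dz":0,"yaw":1},{"dx":0.0204,"dy":0.0241,"dz":0,"yaw":1},{"dx":0.0204,"dy":0.0241,"dz":0,"yaw":1}]' 1 40
```

```text
time_s: 1.4
ee_pos: [338.3, -354.2, 221.7]
ee_rot: [-180.0, -0.0, 67.9]
force: [0.3, 0.6, -0.3]
gripper_width: 91.3
gripper_force: 0.0
```

```bash
python3 -m crank '[{"dx":0.0204,"dy":0.0241,"dz":0,"yaw":1},{"dx":0.0204,"dy":0.0241,"dz":0,"yaw":1},{"dx":0.0204,"dy":0.0241,"dz":0,"yaw":1},{"dx":0.0204,"dy":0.0241,"dz":0,"yaw":1},{"dx":0.0204,"dy":0.0241,"dz":0,"yaw":1},{"dx":0.0204,"dy":0.0241,"dz":0,"yaw":1},{"dx":0.0204,"dy":0.0241,"dz":0,"yaw":1},{"dx":0,"dy":0,"dz":-0.06,"yaw":0},{"dx":0,"dy":0,"dz":-0.06,"yaw":0},{"dx":0,"dy":0,"dz":0,"yaw":0}]'
python3 -m crank '[{"dx":0,"dy":0,"dz":0,"yaw":0}]'
python3 - <<'E'
from h import *
cv2.imwrite("pics/s2.png",np.hstack([cv2.resize(eyes.grab_frame(n)[y:y+150,x:x+100,::-1],None,fx=4,fy=4,interpolation=2) for n,x,y in(("side",285,130),("top",320,200))]))
E
```

```text
time_s: 2.65
ee_pos: [449.6, -218.6, 123.0]
ee_rot: [-179.6, -0.3, 102.7]
force: [0.0, 0.6, -0.6]
gripper_width: 90.9
gripper_force: 0.0
time_s: 2.78
ee_pos: [453.2, -220.7, 127.4]
ee_rot: [179.9, 0.1, 102.7]
force: [0.4, 0.4, 0.4]
gripper_width: 91.4
gripper_force: 0.0
```

View pics/s2.png

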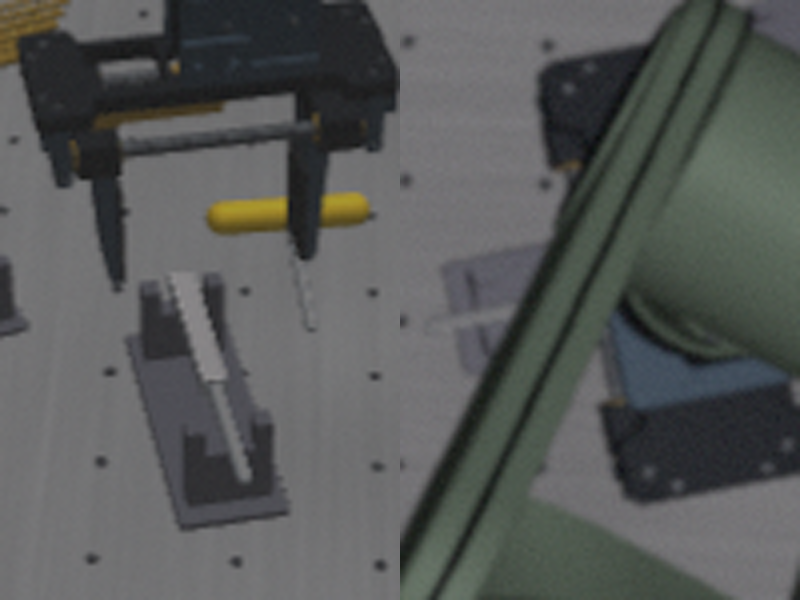

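The gripper is straddling the handle squarely: side view, fingers either side of the rod at about (335,205). Descending and closing.

```bash
python3 -m crank '[{"dx":0,"dy":0,"dz":-0.03,"yaw":0},{"dx":0,"dy":0,"dz":-0.03,"yaw":0},{"dx":0,"dy":0,"dz":-0.025,"yaw":0},{"dx":0,"dy":0,"dz":-0.015,"yaw":0},{"dx":0,"dy":0,"dz":-0.015,"yaw":0},{"dx":0,"dy":0,"dz":0,"yaw":0},{"dx":0,"dy":0,"dz":0,"yaw":0}]'
python3 -m crank '[{"dx":0,"dy":0,"dz":0,"yaw":0},{"dx":0,"dy":0,"dz":0,"yaw":0},{"dx":0,"dy":0,"dz":0,"yaw":0},{"dx":0,"dy":0,"dz":0,"yaw":0},{"dx":0,"dy":0,"dz":0,"yaw":0},{"dx":0,"dy":0,"dz":0,"yaw":0},{"dx":0,"dy":0,"dz":0,"yaw":0},{"dx":0,"dy":0,"dz":0,"yaw":0}]' 0 50
```

```text
time_s: 3.75
ee_pos: [452.7, -220.3, 34.5]
ee_rot: [179.9, 0.0, 102.7]
force: [0.9, 0.2, 0.5]
gripper_width: 91.3
gripper_force: 0.0
time_s: 4.75
ee_pos: [452.3, -220.1, 34.0]
ee_rot: [180.0, 0.0, 102.7]
force: [-0.5, 0.5, -0.2]
gripper_width: 14.0
gripper_force: 0.2
```

```bash
python3 -m crank '[{"dx":0,"dy":0,"dz":0,"yaw":0},{"dx":0,"dy":0,"dz":0,"yaw":0},{"dx":0,"dy":0,"dz":0.01,"yaw":0},{"dx":0,"dy":0,"dz":0.02,"yaw":0},{"dx":0,"dy":0,"dz":0.03,"yaw":0},{"dx":0,"dy":0,"dz":0.035,"yaw":0},{"dx":0,"dy":0,"dz":0.02,"yaw":0},{"dx":0,"dy":0,"dz":0,"yaw":0}]' 0 50
python3 -m crank '[{"dx":0.02225,"dy":0.0275,"dz":0,"yaw":0},{"dx":0.02225,"dy":0.0275,"dz":0,"yaw":-0.4},{"dx":0.02225,"dy":0.0275,"dz":0,"yaw":-0.4},{"dx":0.02225,"dy":0.0275,"dz":0,"yaw":-0.4},{"dx":0.02225,"dy":0.0275,"dz":0,"yaw":-0.4},{"dx":0.02225,"dy":0.0275,"dz":0,"yaw":-0.4},{"dx":0.02225,"dy":0.0275,"dz":0,"yaw":-0.4},{"dx":0.02225,"dy":0.0275,"dz":0,"yaw":-0.2},{"dx":0.02225,"dy":0.0275,"dz":0,"yaw":0},{"dx":0.02225,"dy":0.0275,"dz":0,"yaw":0}]'
python3 -m crank '[{"dx":0,"dy":0,"dz":-0.015,"yaw":0},{"dx":0,"dy":0,"dz":-0.015,"yaw":0},{"dx":0,"dy":0,"dz":0,"yaw":0},{"dx":0,"dy":0,"dz":0,"yaw":0}]'
python3 - <<'E'
from h import *
s,t=eyes.grab_frame("side"),eyes.grab_frame("top")
cv2.imwrite("pics/S3.png",s[:,:,::-1]);cv2.imwrite("pics/T3.png",t[:,:,::-1])
cv2.imwrite("pics/s3.png",np.hstack([cv2.resize(i[y:y+150,x:x+100,::-1],None,fx=4,fy=4,interpolation=2) for i,x,y in((s,180,210),(t,150,110))]))
print(telemetry.state()["force"])
E
```

```text
time_s: 5.75
ee_pos: [452.9, -220.4, 127.5]
ee_rot: [179.9, 0.1, 102.7]
force: [0.2, 0.5, -1.0]
gripper_width: 13.7
gripper_force: 50.0
time_s: 7.0
ee_pos: [630.0, 0.7, 124.7]
ee_rot: [-179.9, 0.0, 89.7]
force: [0.4, -0.7, -0.2]
gripper_width: 13.7
gripper_force: 50.0
time_s: 7.5
ee_pos: [629.9, -0.7, 101.9]
ee_rot: [-180.0, 0.0, 89.6]
force: [0.2, 0.8, -0.5]
gripper_width: 13.6
gripper_force: 50.0
[ 0.15700957 -0.12911155 -0.99937299]
```

View pics/s3.png

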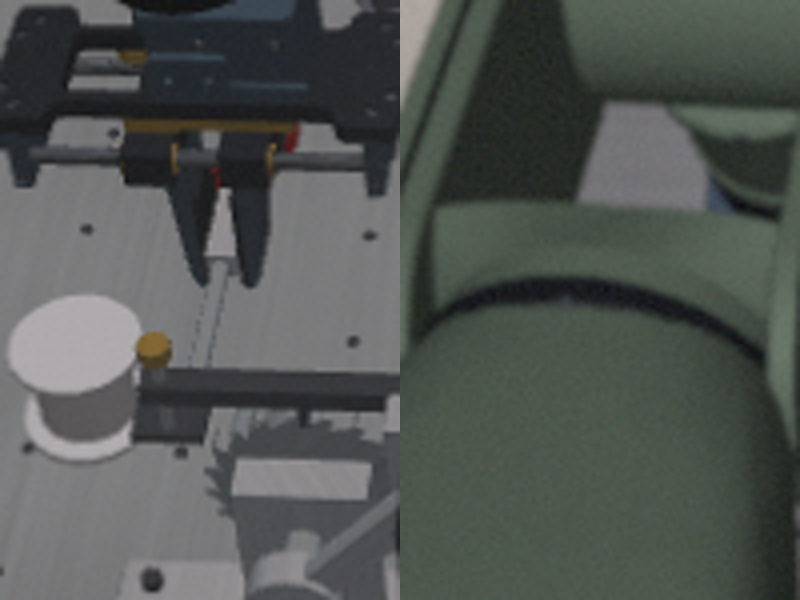

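The side view shows the rod's shaft going down towards the tab at crop (195,365), disappearing behind the pawl bar; the tab is at crop (170,410). The top view is blocked by the arm. Checking the projections.

```bash
python3 - <<'E'
from h import *
np.set_printoptions(precision=1,suppress=True)
o=np.array([180,210])
P=[(630,20,112),(630,60,112),(630,95,112),(630,138,112),(630,138,131),(613,111,140),(643,111,140),(643,145,140),(613,145,140),(643,145,135),(613,145,135)]
print((proj("side",P)-o)*4)
E
```

```text
[[215.5 263.1]
 [201.6 327.7]
 [189.  387.1]
 [172.6 464. ]
 [166.7 434.4]
 [214.7 372.3]
 [144.1 370.3]
 [129.7 432.1]
 [202.  434.3]
 [131.5 440.1]
 [203.5 442.2]]
```

```bash
python3 -m crank '[{"dx":0,"dy":0.018,"dz":0,"yaw":0},{"dx":0,"dy":0.018,"dz":0,"yaw":0},{"dx":0,"dy":0.018,"dz":0,"yaw":0},{"dx":0,"dy":0,"dz":0.005,"yaw":0},{"dx":0,"dy":0,"dz":0.005,"yaw":0},{"dx":0,"dy":0,"dz":0.005,"yaw":0},{"dx":0,"dy":0,"dz":0,"yaw":0},{"dx":0,"dy":0,"dz":0,"yaw":0}]'
python3 -m crank '[{"dx":0,"dy":0,"dz":0,"yaw":0}]'
python3 -m crank '[{"dx":0,"dy":0,"dz":0,"yaw":0}]'
python3 - <<'E'
from h import *
s=eyes.grab_frame("side")
cv2.imwrite("pics/s4.png",cv2.resize(s[250:370,180:340,::-1],None,fx=5,fy=5,interpolation=2))
E
```

```text
time_s: 8.6
ee_pos: [630.1, 42.8, 114.0]
ee_rot: [180.0, 0.0, 89.7]
force: [-0.0, 0.2, -1.2]
gripper_width: 13.8
gripper_force: 50.0
time_s: 8.72
ee_pos: [630.1, 43.0, 113.8]
ee_rot: [-180.0, 0.0, 89.7]
force: [1.1, -0.6, -1.2]
gripper_width: 13.3
gripper_force: 50.0
time_s: 8.85
ee_pos: [630.1, 43.1, 113.8]
ee_rot: [-180.0, 0.0, 89.7]
force: [-0.0, 0.2, -0.9]
gripper_width: 13.5
gripper_force: 50.0
```

View pics/s4.png

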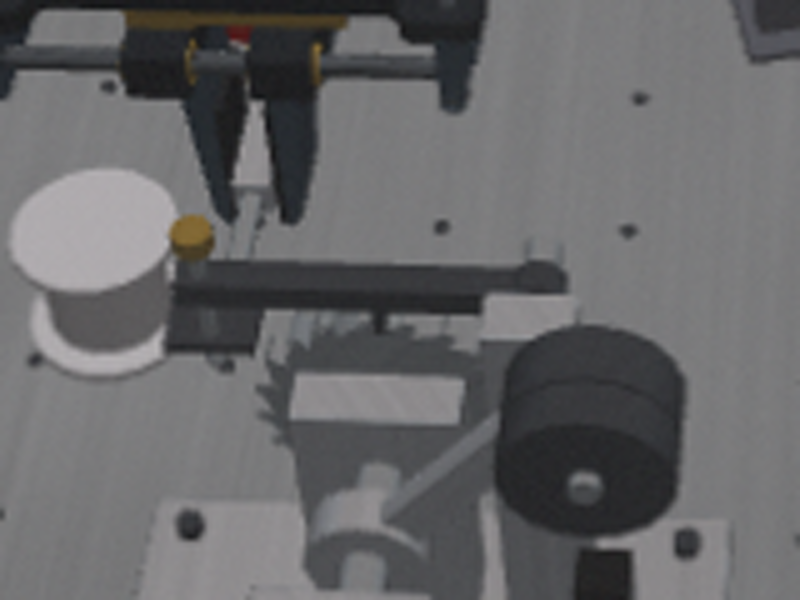

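The tab is at (215,330); the shaft enters beneath it at (240,230), and the baseline Fz is about -1. Raising gently and watching Fz.

```bash
python3 -m crank '[{"dx":0,"dy":0,"dz":0.00125,"yaw":0},{"dx":0,"dy":0,"dz":0.00125,"yaw":0},{"dx":0,"dy":0,"dz":0.00125,"yaw":0},{"dx":0,"dy":0,"dz":0,"yaw":0}]'|grep -E "pos|force:"
python3 -m crank '[{"dx":0,"dy":0,"dz":0.00125,"yaw":0},{"dx":0,"dy":0,"dz":0,"yaw":0}]'|grep -E "pos|force:"
python3 -m crank '[{"dx":0,"dy":0,"dz":0.00125,"yaw":0},{"dx":0,"dy":0,"dz":0,"yaw":0}]'|grep -E "pos|force:"
python3 -m crank '[{"dx":0,"dy":0,"dz":0.00125,"yaw":0},{"dx":0,"dy":0,"dz":0,"yaw":0}]'|grep -E "pos|force:"
python3 -m crank '[{"dx":0,"dy":0,"dz":0.00125,"yaw":0},{"dx":0,"dy":0,"dz":0,"yaw":0}]'|grep -E "pos|force:"
python3 -m crank '[{"dx":0,"dy":0,"dz":0,"yaw":0}]'|grep -E "pos|force:"
```

```text
ee_pos: [630.2, 43.2, 117.1]
force: [0.4, 1.3, -1.0]
gripper_force: 50.0
ee_pos: [630.3, 43.1, 118.1]
force: [0.8, 0.5, -0.6]
gripper_force: 50.0
ee_pos: [630.3, 43.2, 119.1]
force: [0.4, 0.1, -0.8]
gripper_force: 50.0
ee_pos: [630.3, 43.2, 120.1]
force: [-0.8, -0.5, -0.5]
gripper_force: 50.0
ee_pos: [630.3, 43.1, 121.1]
force: [-0.1, -0.0, -1.5]
gripper_force: 50.0
ee_pos: [630.2, 43.1, 121.0]
force: [0.5, -0.2, -0.5]
gripper_force: 50.0
```

```bash
python3 -m crank '[{"dx":0,"dy":0,"dz":0.00125,"yaw":0},{"dx":0,"dy":0,"dz":0,"yaw":0}]'|grep -E "pos|force: \["
python3 -m crank '[{"dx":0,"dy":0,"dz":0.00125,"yaw":0},{"dx":0,"dy":0,"dz":0,"yaw":0}]'|grep -E "pos|force: \["
python3 -m crank '[{"dx":0,"dy":0,"dz":0.00125,"yaw":0},{"dx":0,"dy":0,"dz":0,"yaw":0}]'|grep -E "pos|force: \["
python3 -m crank '[{"dx":0,"dy":0,"dz":0.00125,"yaw":0},{"dx":0,"dy":0,"dz":0,"yaw":0}]'|grep -E "pos|force: \["
python3 -m crank '[{"dx":0,"dy":0,"dz":0.00125,"yaw":0},{"dx":0,"dy":0,"dz":0,"yaw":0}]'|grep -E "pos|force: \["
python3 -m crank '[{"dx":0,"dy":0,"dz":0,"yaw":0}]'|grep -E "pos|force: \["; python3 -c "
from workcell import telemetry;print(telemetry.state()['torque'])"
```

```text
ee_pos: [630.1, 43.1, 121.6]
force: [0.8, -0.1, -2.4]
ee_pos: [630.2, 43.1, 122.7]
force: [1.3, 0.2, -4.4]
ee_pos: [630.5, 43.1, 124.1]
force: [2.1, 0.4, -4.9]
ee_pos: [630.6, 43.1, 125.2]
force: [2.7, -0.3, -4.3]
ee_pos: [630.3, 43.1, 126.1]
force: [1.6, 0.5, -4.7]
ee_pos: [630.2, 43.2, 126.1]
force: [2.8, -0.2, -3.3]
[-0.33014442 -0.49543418 -0.19537   ]
```

Contact came at TCP z of about 121.3, with roughly 4 N on the pawl. Expecting clear at about 135.

```bash
python3 -m crank '[{"dx":0,"dy":0,"dz":0.00125,"yaw":0},{"dx":0,"dy":0,"dz":0,"yaw":0},{"dx":0,"dy":0,"dz":0.00125,"yaw":0},{"dx":0,"dy":0,"dz":0,"yaw":0}]'|grep -E "pos|force: \["
python3 -m crank '[{"dx":0,"dy":0,"dz":0.00125,"yaw":0},{"dx":0,"dy":0,"dz":0,"yaw":0}]'|grep -E "pos|force: \["
python3 -m crank '[{"dx":0,"dy":0,"dz":0.00125,"yaw":0},{"dx":0,"dy":0,"dz":0,"yaw":0}]'|grep -E "pos|force: \["
python3 -m crank '[{"dx":0,"dy":0,"dz":0.00125,"yaw":0},{"dx":0,"dy":0,"dz":0,"yaw":0}]'|grep -E "pos|force: \["
python3 -m crank '[{"dx":0,"dy":0,"dz":0.00125,"yaw":0},{"dx":0,"dy":0,"dz":0,"yaw":0}]'|grep -E "pos|force: \["
python3 - <<'E'
from h import *
s=eyes.grab_frame("side")
cv2.imwrite("pics/s5.png",cv2.resize(s[250:370,180:340,::-1],None,fx=5,fy=5,interpolation=2))
E
```

```text
ee_pos: [630.3, 43.2, 128.1]
force: [2.2, -0.9, -4.8]
ee_pos: [630.2, 43.2, 129.1]
force: [2.4, -0.7, -4.3]
ee_pos: [630.3, 43.2, 130.1]
force: [2.1, -0.6, -4.6]
ee_pos: [630.2, 43.2, 131.1]
force: [1.7, 0.2, -4.8]
ee_pos: [630.2, 43.2, 132.1]
force: [2.3, 0.4, -3.9]
```

View pics/s5.png

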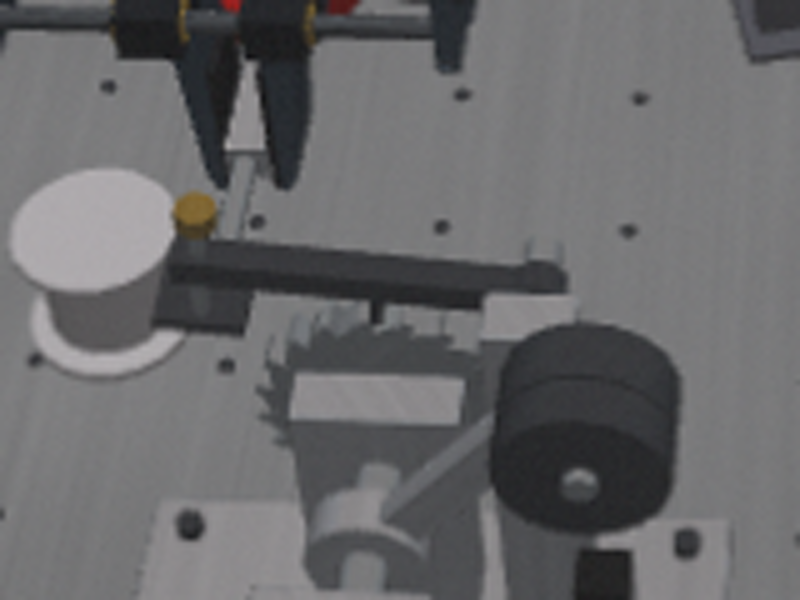

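The pawl is rising: the knob went from (192,237) to (195,212) and the nose at (378,310) is almost clear. Going on in 0.5 mm steps, watching force and load arm motion.

```bash
cat > d.py <<'E'
from h import *
import sys
s=eyes.grab_frame("side").astype(float)[300:365,270:325].mean(2)
if len(sys.argv)>1: np.save("ref.npy",s)
print("diff",np.abs(s-np.load("ref.npy")).mean().round(2), telemetry.state()["force"].round(1), telemetry.state()["torque"].round(2))
E
Z='[{"dx":0,"dy":0,"dz":0,"yaw":0}]'
python3 d.py ref
python3 -m crank '[{"dx":0,"dy":0,"dz":0.000625,"yaw":0},{"dx":0,"dy":0,"dz":0,"yaw":0}]'|grep -E "pos|force: \["; python3 d.py
python3 -m crank '[{"dx":0,"dy":0,"dz":0.000625,"yaw":0},{"dx":0,"dy":0,"dz":0,"yaw":0}]'|grep -E "pos|force: \["; python3 d.py
python3 -m crank '[{"dx":0,"dy":0,"dz":0.000625,"yaw":0},{"dx":0,"dy":0,"dz":0,"yaw":0}]'|grep -E "pos|force: \["; python3 d.py
```

```text
diff 0.0 [ 1.9 -0.3 -4. ] [-0.23 -0.53 -0.19]
ee_pos: [630.2, 43.2, 132.5]
force: [2.2, -0.6, -4.4]
diff 1.13 [ 2.6 -0.8 -4.5] [-0.31 -0.5  -0.23]
ee_pos: [630.2, 43.2, 133.0]
force: [2.8, 0.1, -4.1]
diff 1.2 [ 1.5  0.3 -4.1] [-0.24 -0.52 -0.13]
ee_pos: [630.2, 43.2, 133.6]
force: [3.0, -0.5, -4.9]
diff 1.37 [ 2.9  0.5 -3.3] [-0.27 -0.54 -0.29]
```

```bash

python3 -m crank '[{"dx":0,"dy":0,"dz":0.000625,"yaw":0},{"dx":0,"dy":0,"dz":0,"yaw":0}]'|grep -E "pos|force: \["; python3 d.py
python3 -m crank '[{"dx":0,"dy":0,"dz":0.000625,"yaw":0},{"dx":0,"dy":0,"dz":0,"yaw":0}]'|grep -E "pos|force: \["; python3 d.py
```

```text
ee_pos: [629.7, 43.2, 134.3]
force: [1.4, 0.3, -2.3]
diff 4.08 [ 0.5 -0.2 -0.4] [-0.13 -0.14  0.03]
ee_pos: [629.9, 43.2, 134.6]
force: [-0.4, 0.2, -1.3]
diff 8.32 [-0.3  0.4 -0.1] [-0.05 -0.06  0.  ]
```

The arm is released and sinking. Adding 0.5 mm of margin, then holding.

```bash

python3 -m crank '[{"dx":0,"dy":0,"dz":0.0005,"yaw":0},{"dx":0,"dy":0,"dz":0,"yaw":0},{"dx":0,"dy":0,"dz":0,"yaw":0},{"dx":0,"dy":0,"dz":0,"yaw":0}]'|grep -E "pos|force: \["; python3 d.py
python3 -m crank '[{"dx":0,"dy":0,"dz":0,"yaw":0},{"dx":0,"dy":0,"dz":0,"yaw":0},{"dx":0,"dy":0,"dz":0,"yaw":0},{"dx":0,"dy":0,"dz":0,"yaw":0}]'|grep -E "pos|force: \["; python3 d.py
python3 -m crank '[{"dx":0,"dy":0,"dz":0,"yaw":0},{"dx":0,"dy":0,"dz":0,"yaw":0},{"dx":0,"dy":0,"dz":0,"yaw":0},{"dx":0,"dy":0,"dz":0,"yaw":0}]'|grep -E "pos|force: \["; python3 d.py
python3 - <<'E'
from h import *
s=eyes.grab_frame("side")
cv2.imwrite("pics/s6.png",cv2.resize(s[250:370,180:340,::-1],None,fx=5,fy=5,interpolation=2))
E
```

```text
ee_pos: [630.2, 43.2, 134.9]
force: [-0.1, -0.7, -0.5]
diff 14.18 [-0.8  0.8 -1.5] [-0.05 -0.12  0.02]
ee_pos: [630.2, 43.1, 134.8]
force: [-0.1, 1.7, -2.0]
diff 19.01 [ 1.   0.5 -2. ] [-0.12 -0.15  0.  ]
ee_pos: [630.2, 43.1, 134.8]
force: [1.0, 0.9, -1.0]
diff 23.62 [ 0.9  0.3 -3. ] [-0.11 -0.18 -0.01]
```

View pics/s6.png

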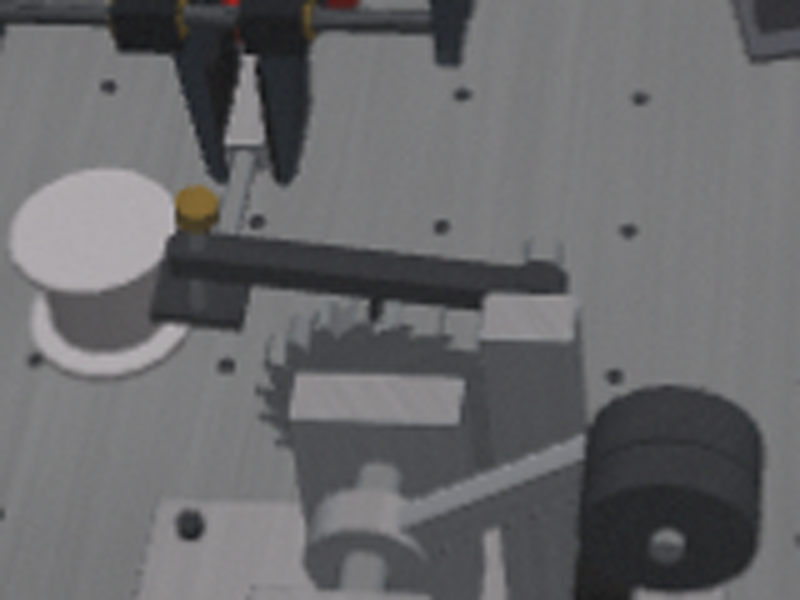

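The load arm is sinking smoothly, with the weight now at (670,490) and the pawl held at knob (197,207). Waiting until it stops.

```bash
sed -i 's/300:365,270:325/300:400,270:380/' d.py; python3 d.py r
python3 -m crank '[{"dx":0,"dy":0,"dz":0,"yaw":0},{"dx":0,"dy":0,"dz":0,"yaw":0},{"dx":0,"dy":0,"dz":0,"yaw":0},{"dx":0,"dy":0,"dz":0,"yaw":0},{"dx":0,"dy":0,"dz":0,"yaw":0},{"dx":0,"dy":0,"dz":0,"yaw":0},{"dx":0,"dy":0,"dz":0,"yaw":0},{"dx":0,"dy":0,"dz":0,"yaw":0}]'|grep -E "pos|force: \["; python3 d.py r0
python3 -m crank '[{"dx":0,"dy":0,"dz":0,"yaw":0},{"dx":0,"dy":0,"dz":0,"yaw":0},{"dx":0,"dy":0,"dz":0,"yaw":0},{"dx":0,"dy":0,"dz":0,"yaw":0},{"dx":0,"dy":0,"dz":0,"yaw":0},{"dx":0,"dy":0,"dz":0,"yaw":0},{"dx":0,"dy":0,"dz":0,"yaw":0},{"dx":0,"dy":0,"dz":0,"yaw":0}]'|grep -E "pos|force: \["; python3 d.py
python3 d.py r0
python3 -m crank '[{"dx":0,"dy":0,"dz":0,"yaw":0},{"dx":0,"dy":0,"dz":0,"yaw":0},{"dx":0,"dy":0,"dz":0,"yaw":0},{"dx":0,"dy":0,"dz":0,"yaw":0},{"dx":0,"dy":0,"dz":0,"yaw":0},{"dx":0,"dy":0,"dz":0,"yaw":0},{"dx":0,"dy":0,"dz":0,"yaw":0},{"dx":0,"dy":0,"dz":0,"yaw":0}]'|grep -E "pos|force: \["; python3 d.py
python3 d.py r0
python3 -m crank '[{"dx":0,"dy":0,"dz":0,"yaw":0},{"dx":0,"dy":0,"dz":0,"yaw":0},{"dx":0,"dy":0,"dz":0,"yaw":0},{"dx":0,"dy":0,"dz":0,"yaw":0},{"dx":0,"dy":0,"dz":0,"yaw":0},{"dx":0,"dy":0,"dz":0,"yaw":0},{"dx":0,"dy":0,"dz":0,"yaw":0},{"dx":0,"dy":0,"dz":0,"yaw":0}]'|grep -E "pos|force: \["; python3 d.py
python3 - <<'E'
from h import *
s=eyes.grab_frame("side")
cv2.imwrite("pics/s7.png",cv2.resize(s[250:400,180:360,::-1],None,fx=4,fy=4,interpolation=2))
E
```

```text
diff 0.0 [-0.1  0.5 -3.2] [-0.14 -0.14 -0.01]
ee_pos: [630.1, 43.1, 134.6]
force: [0.2, -0.1, -2.4]
diff 0.0 [ 1.1  0.3 -2.2] [-0.12 -0.17 -0.03]
ee_pos: [630.2, 43.2, 134.9]
force: [-0.1, 0.6, -1.0]
diff 9.52 [ 0.7  0.9 -2.3] [-0.11 -0.13  0.  ]
diff 0.0 [ 0.5  1.1 -2.6] [-0.11 -0.14 -0.06]
ee_pos: [630.2, 43.2, 134.9]
force: [0.9, 0.3, -2.6]
diff 4.27 [ 0.4 -0.7 -2. ] [-0.12 -0.12 -0.07]
diff 0.0 [ 0.6  0.5 -2. ] [-0.15 -0.16 -0.03]
ee_pos: [630.2, 43.1, 134.9]
force: [1.5, 0.3, -2.5]
diff 1.0 [ 0.2  0.8 -1.9] [-0.12 -0.12 -0.02]
```

View pics/s7.png

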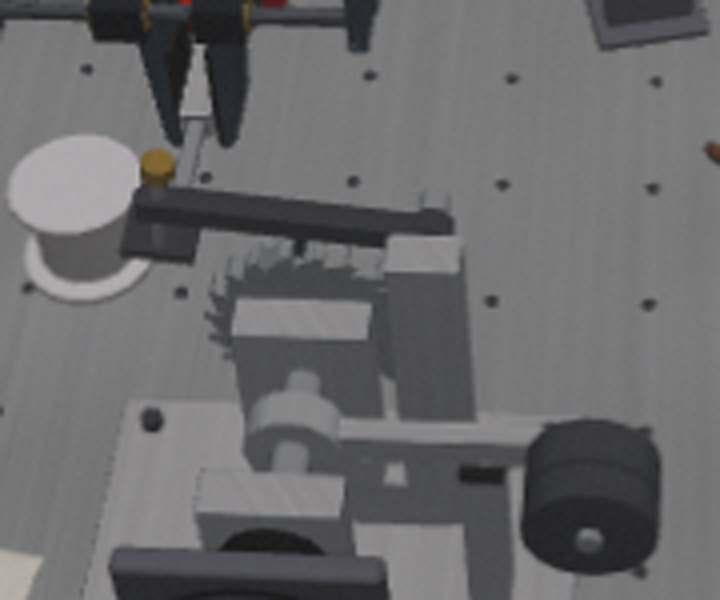

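The arm lies level on its post with the weight at (590,500), and the last frame difference is down at noise level. The pawl is still held at knob (158,165). Lowering the pawl and withdrawing.

```bash

python3 -m crank '[{"dx":0,"dy":0,"dz":0,"yaw":0},{"dx":0,"dy":0,"dz":-0.004,"yaw":0},{"dx":0,"dy":0,"dz":-0.004,"yaw":0},{"dx":0,"dy":0,"dz":-0.004,"yaw":0},{"dx":0,"dy":0,"dz":-0.004,"yaw":0},{"dx":0,"dy":0,"dz":-0.004,"yaw":0},{"dx":0,"dy":0,"dz":-0.004,"yaw":0},{"dx":0,"dy":0,"dz":-0.0045,"yaw":0},{"dx":0,"dy":0,"dz":0,"yaw":0},{"dx":0,"dy":0,"dz":0,"yaw":0}]'|grep -E "pos|force: \["
python3 - <<'E'
from h import *
# brass knob (orange) and bystander check, before vs now
def knob(s):
    h=cv2.cvtColor(s[250:320,195:240],cv2.COLOR_RGB2HSV); m=(h[...,1]>120)&(h[...,2]>60)
    y,x=np.nonzero(m); return x.mean()+195,y.mean()+250,len(x)
s=eyes.grab_frame("side"); print("knob start",knob(cv2.imread("pics/side0.png")[:,:,::-1]),"now",knob(s))
E
```

```text
ee_pos: [630.3, 43.2, 112.2]
force: [-0.4, -0.1, -0.3]
knob start (np.float64(226.69607843137254), np.float64(260.9264705882353), 204) now (np.float64(219.76991150442478), np.float64(269.69026548672565), 113)
```

```bash
python3 - <<'E'
from h import *
def knob(s):
    h=cv2.cvtColor(np.ascontiguousarray(s[280:320,205:230]),cv2.COLOR_RGB2HSV); m=(h[...,1]>120)&(h[...,2]>60)&(h[...,0]>8)
    y,x=np.nonzero(m); return (x.mean()+205).round(1),(y.mean()+280).round(1),len(x)
s=eyes.grab_frame("side"); print("knob start",knob(cv2.imread("pics/side0.png")[:,:,::-1]),"now",knob(s))
E
python3 -m crank '[{"dx":0,"dy":-0.018,"dz":0,"yaw":0},{"dx":0,"dy":-0.018,"dz":0,"yaw":0},{"dx":0,"dy":-0.018,"dz":0,"yaw":0},{"dx":0,"dy":-0.01,"dz":0.008,"yaw":0},{"dx":0,"dy":0,"dz":0.0095,"yaw":0}]'|grep -E "pos|force: \["
```

```text
knob start (np.float64(217.6), np.float64(296.0), 37) now (np.float64(217.7), np.float64(296.1), 42)
ee_pos: [630.3, -8.9, 126.6]
force: [-0.9, 0.7, -0.7]
```

The pawl is back at its start position and the rod is clear. Returning to the rest.

```bash

python3 -m crank '[{"dx":-0.02225,"dy":-0.0265,"dz":0,"yaw":0},{"dx":-0.02225,"dy":-0.0265,"dz":0,"yaw":0.4},{"dx":-0.02225,"dy":-0.0265,"dz":0,"yaw":0.4},{"dx":-0.02225,"dy":-0.0265,"dz":0,"yaw":0.4},{"dx":-0.02225,"dy":-0.0265,"dz":0,"yaw":0.4},{"dx":-0.02225,"dy":-0.0265,"dz":0,"yaw":0.4},{"dx":-0.02225,"dy":-0.0265,"dz":0,"yaw":0.4},{"dx":-0.02225,"dy":-0.0265,"dz":0,"yaw":0.2},{"dx":-0.02225,"dy":-0.0265,"dz":0,"yaw":0},{"dx":-0.02225,"dy":-0.0265,"dz":0,"yaw":0}]'|grep -E "pos|rot|force: \["
python3 -m crank '[{"dx":0,"dy":0,"dz":-0.03,"yaw":0},{"dx":0,"dy":0,"dz":-0.02,"yaw":0},{"dx":0,"dy":0,"dz":-0.02,"yaw":0},{"dx":0,"dy":0,"dz":-0.01,"yaw":0},{"dx":0,"dy":0,"dz":-0.01,"yaw":0},{"dx":0,"dy":0,"dz":-0.01,"yaw":0},{"dx":0,"dy":0,"dz":-0.005,"yaw":0},{"dx":0,"dy":0,"dz":-0.005,"yaw":0},{"dx":0,"dy":0,"dz":0,"yaw":0},{"dx":0,"dy":0,"dz":0,"yaw":0}]'|grep -E "pos|rot|force: \["
```

```text
ee_pos: [452.1, -220.5, 126.9]
ee_rot: [179.9, 0.0, 102.7]
force: [0.4, 0.1, -0.8]
ee_pos: [452.3, -220.1, 38.2]
ee_rot: [180.0, 0.0, 102.7]
force: [0.8, -0.5, -0.6]
```

```bash

python3 -m crank '[{"dx":0,"dy":0,"dz":-0.0025,"yaw":0},{"dx":0,"dy":0,"dz":-0.00125,"yaw":0},{"dx":0,"dy":0,"dz":0,"yaw":0}]'|grep -E "pos|force: \["
python3 -m crank '[{"dx":0,"dy":0,"dz":-0.00125,"yaw":0},{"dx":0,"dy":0,"dz":0,"yaw":0}]'|grep -E "pos|force: \["
```

```text
ee_pos: [452.1, -220.0, 35.0]
force: [0.8, 0.4, -0.5]
ee_pos: [452.2, -220.1, 34.1]
force: [-0.4, 0.2, -0.6]
```

```bash

python3 -m crank '[{"dx":0,"dy":0,"dz":0,"yaw":0},{"dx":0,"dy":0,"dz":0,"yaw":0},{"dx":0,"dy":0,"dz":0,"yaw":0},{"dx":0,"dy":0,"dz":0,"yaw":0},{"dx":0,"dy":0,"dz":0,"yaw":0},{"dx":0,"dy":0,"dz":0,"yaw":0}]' 1
python3 -m crank '[{"dx":0,"dy":0,"dz":0.02,"yaw":0},{"dx":0,"dy":0,"dz":0.04,"yaw":0},{"dx":0,"dy":0,"dz":0.05,"yaw":0},{"dx":0,"dy":0,"dz":0.05,"yaw":0},{"dx":0,"dy":0,"dz":0,"yaw":0},{"dx":0,"dy":0,"dz":0,"yaw":0}]' 1
python3 - <<'E'
from h import *
a=cv2.imread("pics/side0.png")[:,:,::-1].astype(float); b=eyes.grab_frame("side").astype(float)
d=np.abs(a-b).mean(2)
for n,(x,y,w,h) in dict(rest=(316,194,42,68),spool=(180,284,36,42),tape=(210,224,48,36),noise=(100,260,50,40),tkey=(335,175,45,40)).items(): 
    r=d[y:y+h,x:x+w]; print(n,r.mean().round(1),(r>40).sum())
E
```

```text
time_s: 26.95
ee_pos: [452.2, -220.0, 34.1]
ee_rot: [180.0, -0.0, 102.7]
force: [-0.4, -0.7, 0.1]
gripper_width: 71.1
gripper_force: 0.0
time_s: 27.7
ee_pos: [451.6, -219.8, 161.5]
ee_rot: [-180.0, -0.0, 102.7]
force: [0.0, -0.1, -0.2]
gripper_width: 91.1
gripper_force: 0.0
rest 2.6 8
spool 1.6 0
tape 1.5 0
noise 1.4 0
tkey 4.1 44
```

The rod is in its rest almost pixel for pixel as before. The spool and tape are unchanged, and the T-key difference is probably the gripper in front of it, since the arm never went near it. Handing in.

```bash
python3 -c "
from workcell import ticket;print(ticket.job_done())"
```

```text
the job is handed in; nothing more can be done
None
```

I handed the job in at about 28 s without seeing the verdict: the load arm is down on its post, the pawl is back in the teeth, and the rod is back in its rest with the gripper clear (pawl force stayed around 4–5 N by the wrist readings).

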